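Slide the stirrer home into its locating bracket

TASK

Push the white magnetic stirrer along the bench into the corner of the locating bracket, so that its back edge lies flat against the aluminium rail and its left side against the green end stop, with the blue display still facing the robot. Slide it smoothly with the fingers: do not lift, tip or knock it, and leave the bottle, the beaker and the jar where they stand. Finish with the hand clear of everything.

Things in the scene. Friction and masses are not known exactly. Their poses are not given: they have to be found in the camera images.
- stirrer: white stirrer, box 100 x 100 mm, 42 mm high (incl. 4 mm feet), about 0.45 kg; on top a steel disc 72 mm across and a black knob, up to 49 mm high. Too wide to grip; slides at 2 to 9 N. Origin: centre of underside, at bench height. +x to its back, +y to its left, z up; display on the front (-x) side. Starts on the robot's side of the rail, right of the end stop, up to 0.4 rad askew to the bracket
- bracket: L-shaped bracket, fixed, 30 mm high. Origin: inner corner at bench height. Aluminium rail: inner face on its plane x = 0, 25 mm thick, from y = +25 to -360 mm, beyond the stirrer. Green end stop: inner face on plane y = 0, 25 mm thick, from the corner 100 mm to -x. Yaw within 0.25 rad of the robot's axes. Stirrer home: origin at x = -50, y = -50 mm in this frame, axes parallel
- reagent_bottle: loose clear glass bottle with a red cap, 66 mm across, 130 mm high, standing near the bracket; origin: centre of its underside. Leave alone
- beaker: loose open glass beaker, 64 mm across, 85 mm high, standing near the bracket; origin: centre of its underside. Leave alone
- sample_jar: loose amber glass jar with a blue lid, 60 mm across, 70 mm high, standing near the bracket; origin: centre of its underside. Leave alone

How it is judged:
By the outcome, as a careful person would: the job done as asked, in the order asked, and still so for the second after the job is handed in, with the robot touching nothing.
It also fails if it takes over 48 s, if anything falls off the work surface, if the arm or the gripper's body presses on something with over 40 N, if the wrist force passes 120 N, or if a joint passes its speed limit or range.

ROBOT

A 6-joint arm with a two-finger parallel gripper is mounted at the origin on the work surface. World frame = base frame: x ahead of the robot, y to its left, z up, the work surface at z = 0. Lengths are in m, angles in degrees, forces in N, time in s.
With the tool pointing down it reaches from about 0.325 to 0.775 m from the base axis. Payload 5.5 kg.
Tool frame: the origin (TCP) lies at the centre of the arm's flange, where the gripper is bolted on; the fingertips stand 182 mm ahead of it and the grasp point (between the pads) lies 163 mm ahead of it; z points along the fingers, y is the line along which they close (so a half turn about z gives the same grasp; the last joint's range is limited). The gripper opens to 88 mm and grips with 3 to 60 N. Pads are 20 mm wide; open, the fingers measure 115 mm over their backs; the gripper's body (75 mm by 178 mm) begins 61 mm behind the grasp point.
Start: joints at [-68.509, 5.22, 70.514, -0, 104.267, -3.249], TCP at [0.251, -0.545, 0.405] pointing down, gripper open.
Joint ranges: [-164.24, 164.24], [-49.07, 125.15], [9.68, 141.18], [-86.29, 266.29], [3.28, 154.24], [-151.56, 151.56]. Speed limits (degrees/s): [147.25, 147.25, 172.46, 180, 180, 180].

INTERFACE

Orientations are given as [roll, pitch, yaw] about the fixed x, y, z axes, in that order (R = Rz(yaw) Ry(pitch) Rx(roll)).
In Python, from station import r gives the robot as it stands. The module is installed in compiled form; this text tells all that it offers. Calls block until the motion is done:
- r.reach(position, orientation): joint-space move of the TCP to a pose.
- r.servo_line(position, rotation=None, speed=0.15): straight line of the TCP; rotation=None keeps the orientation; speed is the mean speed in m/s.
- r.move_joints(angles): joint-space move.
- r.let_go() and r.grab(squeeze=None): open the fingers fully, or close them until they stop; squeeze is the grip in N (None keeps the last).
- r.wait(seconds).
- r.inverse_kinematics(position, orientation): joint angles nearest the present ones, or None.
- r.sense(): the state.
- r.snapshot(name): name is "side" or "top"; returns a dict with "frame" (480x640x3 uint8, red, green, blue), "fx", "fy", "cx", "cy" (pixels), "dist_coeffs" ([k1, k2, p1, p2, k3] as OpenCV has them; the pictures are not rectified), "R" (3x3) and "t" (3): a world point X has camera coordinates R X + t. Camera axes: x right, y down, z forward; pixel columns grow to the right and rows downward; lengths in m; the calibration is good to about 2 mm. A picture is of the moment at which its call begins. There is no depth.
A pose or a line that the arm cannot do raises r.IKError and nothing moves.
- r.hand_in(): hands the job in; it is judged then, once.
The state is a dict: "clock": time; "joints": joint angles; "joint_vel": joint speeds; "joint_torque": joint torques, N m; "tcp_pos": TCP position; "orientation": TCP orientation; "contact_force": force on the tool from outside, world axes, zero at the start; "torque": the same for the moment, N m; "opening": finger opening in m; "gripper_force": force on a finger pad.
Only numpy, scipy, OpenCV 4.12 (cv2) and the standard library are available. Lean on these libraries where they do the work, as an engineer would, in place of code of your own. Each camera call takes 0.05 s, during which the arm holds its last target. There are 200 camera calls.

## Working session

There is one attempt and no reset: what is moved stays moved. The work goes in short steps, each a Python script; the robot and the scene stay as the last script left them, time stands still between calls to the robot, and variables do not carry over. Pictures are saved under pics/ and viewed, at most 10 in all, crops included, and the job is handed in when it is done.

```bash
mkdir -p pics
python3 - <<'E'
from station import r
import cv2,numpy as np,pickle
d={n:r.snapshot(n) for n in("top","side")}
pickle.dump(d,open("s0.pkl","wb"))
for n in d:
    cv2.imwrite(f"pics/{n}0.png",d[n]["frame"][:,:,::-1]); 
    R,t=np.array(d[n]["R"]),np.array(d[n]["t"]); print(n,d[n]["fx"],d[n]["cx"],d[n]["cy"],d[n]["dist_coeffs"],-R.T@t); print(R.round(2))
print(r.sense())
E
```

```text
top 507.0362325235931 313.9857696643415 233.33706862881735 [0.00203468 0.         0.         0.         0.        ] [0.4598211  0.09099238 0.9461766 ]
[[-0.01 -1.   -0.01]
 [-0.99  0.01 -0.16]
 [ 0.16  0.01 -0.99]]
side 570.7306415591197 322.09647492374694 242.46957601930924 [-0.08170638  0.          0.          0.          0.        ] [0.39164059 0.68437699 0.81154048]
[[-0.93 -0.36  0.01]
 [-0.28  0.72 -0.63]
 [ 0.22 -0.59 -0.77]]
{'clock': 0.1, 'joints': array([-6.85090842e+01,  5.25670490e+00,  7.05757954e+01,  3.90946185e-04,
        1.04266681e+02, -3.24666007e+00]), 'joint_vel': array([-0.0688218 , -0.10461857, -0.18166152,  0.02027321,  0.01255866,
       -0.00790264]), 'joint_torque': array([ 1.90390740e-03, -4.47856987e+01, -4.07569957e+01,  6.99579972e-02,
        2.84191919e-02, -1.06215364e-04]), 'tcp_pos': array([ 0.25111132, -0.54497023,  0.40363348]), 'orientation': array([-1.79900999e+02, -5.99553361e-03,  2.47376667e+01]), 'contact_force': array([-0.61222953, -0.07849658,  0.13502629]), 'torque': array([ 0.05645114, -0.02878337,  0.01990465]), 'gripper_force': 0.0, 'opening': 0.08765869401937261}
```

View pics/top0.png

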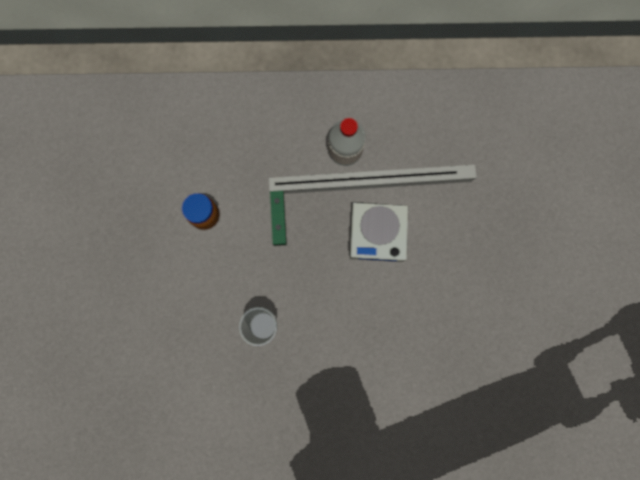

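View pics/side0.png

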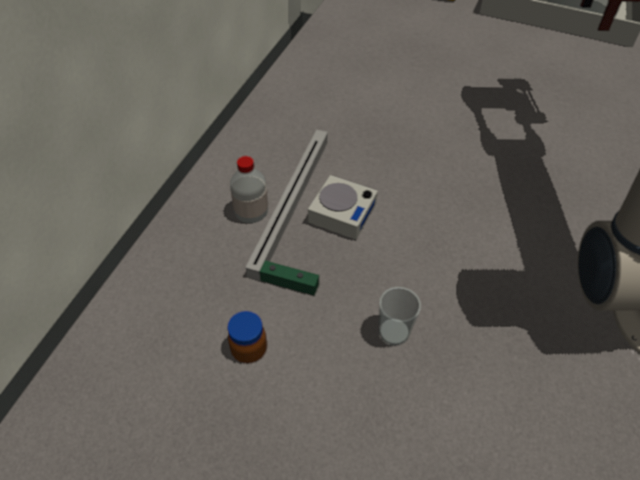

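The top view shows the stirrer at about (380,232) with its display at the front. The rail runs from (272,185) to (475,172), and the green stop is at (279,218). The bottle is at (347,140), the jar at (200,209) and the beaker at (259,326). The side view agrees.

```bash
cat > h.py <<'E'
import cv2,numpy as np
def cast(s,px,z):
    K=np.array([[s["fx"],0,s["cx"]],[0,s["fy"],s["cy"]],[0,0,1]])
    u=cv2.undistortPoints(np.float64(px).reshape(-1,1,2),K,np.float64(s["dist_coeffs"])).reshape(-1,2)
    R,t=np.array(s["R"]),np.array(s["t"]); c=-R.T@t
    d=np.c_[u,np.ones(len(u))]@R
    return (c+d*((z-c[2])/d[:,2])[:,None])[:,:2]
def blob(m,near):
    n,l,st,c=cv2.connectedComponentsWithStats(m.astype(np.uint8))
    i=1+np.argmin(np.hypot(*(c[1:]-near).T)+1e3*(st[1:,4]<60)); return (l==i).astype(np.uint8)
def rect(s,m,z):
    c=max(cv2.findContours(m,cv2.RETR_EXTERNAL,cv2.CHAIN_APPROX_NONE)[0],key=len)[:,0]
    # grow outline by half a pixel via upscaling
    p=cast(s,np.r_[c+[.5,.5],c-[.5,.5],c+[.5,-.5],c+[-.5,.5]],z)
    (cx,cy),(w,h),a=cv2.minAreaRect((p*1000).astype(np.float32)); return np.round([cx,cy,w,h,a],1),cv2.boxPoints(((cx,cy),(w,h),a)).round(1).tolist()
E
python3 - <<'E'
from h import *
import pickle
d=pickle.load(open("s0.pkl","rb"))
P={"top":dict(st=(380,232),gr=(279,218),rail=(373,178)),"side":dict(st=(343,207),gr=(289,278),rail=(290,200))}
for n,s in d.items():
    f=s["frame"].astype(int); hsv=cv2.cvtColor(s["frame"],cv2.COLOR_RGB2HSV)
    for k,p in P[n].items(): print(n,k,f[p[1]-8:p[1]+9:4,p[0]].tolist())
    g=(hsv[...,0]>60)&(hsv[...,0]<90)&(hsv[...,1]>90)
    print(n,"green",rect(s,blob(g,P[n]["gr"]),.03))
    for th in(135,150,165,180):
        b=f.min(2)>th
        for k,z in(("st",.042),("rail",.03)):
            print(n,th,k,*rect(s,blob(b,P[n][k]),z))
    x,y,w,h=(260,160,220,110) if n=="top" else (235,120,150,180)
    cv2.imwrite(f"pics/{n}crop.png",cv2.resize(s["frame"][y:y+h,x:x+w,::-1],None,fx=3.3,fy=3.3,interpolation=cv2.INTER_NEAREST))
E
```

```text
top st [[126, 123, 124], [126, 123, 125], [126, 124, 124], [127, 124, 125], [128, 126, 127]]
top gr [[46, 87, 63], [49, 89, 64], [49, 89, 64], [48, 89, 63], [65, 71, 67]]
top rail [[128, 126, 120], [150, 151, 144], [77, 76, 73], [153, 154, 146], [79, 79, 75]]
top green (array([642.8, 165.3, 100.1,  23.4,   3.1]), [[592.2000122070312, 174.3000030517578], [593.4000244140625, 150.89999389648438], [693.4000244140625, 156.39999389648438], [692.0999755859375, 179.8000030517578]])
top 135 st [613.9 -19.6 100.2 100.3  86.1] [[560.5, -66.19999694824219], [660.5, -73.0], [667.2999877929688, 27.0], [567.2999877929688, 33.79999923706055]]
top 135 rail [717.8 -10.2  25.1 384.1   3. ] [[695.2999877929688, 181.0], [715.2000122070312, -202.60000610351562], [740.2999877929688, -201.3000030517578], [720.2999877929688, 182.3000030517578]]
top 150 st [613.8 -19.3  97.1  96.6  86. ] [[562.2999877929688, -64.4000015258789], [658.7000122070312, -71.0999984741211], [665.2999877929688, 25.799999237060547], [568.9000244140625, 32.5]]
top 150 rail [615.8 -20.8  98.4  97.9  86. ] [[563.5999755859375, -66.5], [661.2999877929688, -73.30000305175781], [668.0999755859375, 24.899999618530273], [570.4000244140625, 31.700000762939453]]Traceback (most recent call last):
  File "<stdin>", line 13, in <module>
  File "h.py", line 10, in blob
    i=1+np.argmin(np.hypot(*(c[1:]-near).T)+1e3*(st[1:,4]<60)); return (l==i).astype(np.uint8)
        ~~~~~~~~~^^^^^^^^^^^^^^^^^^^^^^^^^^^^^^^^^^^^^^^^^^^^^
    return _wrapfunc(a, 'argmin', axis=axis, out=out, **kwds)
    return bound(*args, **kwds)
ValueError: attempt to get argmin of an empty sequence
```

Sizes match: stirrer 100×100, rail 25×384, stop 100×23. The stirrer is at (614,-20) mm, yaw -3.9°. The bracket corner is at (696.6,156), yaw +3.0°. I'll push with closed fingers aligned to the bracket: first to the rail from the front, then along it from the right.

```bash
cat >> h.py <<'E'
from station import r
A=np.radians(3.0); C=np.array([.6966,.156]); ex=np.array([np.cos(A),np.sin(A)]); ey=np.array([-ex[1],ex[0]])
RPY=[180,0,3.0]
def W(bx,by,z): return [*(C+bx*ex+by*ey),z]      # bracket frame -> world TCP
def br(p): p=np.array(p)[:2]-C; return np.round([p@ex*1000,p@ey*1000],1)
def line(bx,by,z,v=.1): r.servo_line(W(bx,by,z),speed=v)
def push(bx,by,z,axis,limit,dist,step=.002,v=.03):
    "advance in small steps along +axis until the reaction passes limit"
    f0=np.array(r.sense()["contact_force"])[:2]; e=(ex,ey)[axis]; F=[]
    for i in range(int(dist/step)):
        if axis==0: bx+=step
        else: by+=step
        line(bx,by,z,v); s=r.sense(); F.append(round(float(-(s["contact_force"][:2]-f0)@e),1))
        if F[-1]>limit: break
    s=r.sense(); print("push",axis,br(s["tcp_pos"]),F,s["clock"]); return bx,by
E
python3 - <<'E'
from h import *
import pickle
s=pickle.load(open("s0.pkl","rb"))["top"]
c=np.array([.614,-.0196]); print("stirrer",br(c))
for n,p,z in(("cap",(349,127),.13),("lid",(198,208),.07),("beaker rim",(257,327),.085)): print(n,cast(s,p,z),br(cast(s,p,z)[0]))
r.grab(10)
b=br(c)/1000
r.reach(W(b[0]-.10,b[1],.31),RPY); line(b[0]-.10,b[1],.197,.15)
print(r.sense()["clock"],r.sense()["opening"])
line(b[0]-.068,b[1],.197,.08)
push(b[0]-.068,b[1],.197,0,13,.062,.003,.05)
q=r.snapshot("top"); cv2.imwrite("pics/t1.png",q["frame"][100:350,150:500,::-1])
f=q["frame"].astype(int)
m=blob(f.min(2)>135,(380,215)); print(rect(q,m,.042))
E
```

```text
stirrer [ -91.7 -171. ]
cap [[0.77749654 0.03737707]] [  74.6 -122.7]
lid [[0.6534929  0.30357672]] [-35.3 149.6]
beaker rim [[0.4456213  0.19508151]] [-248.6   52.2]
4.4583 0.0006211637285032207
push 0 [-111.  -171.8] [-0.2, -0.0, 1.4, 0.8, 0.2, 1.0, 1.0, 1.3, 0.6, 0.5, 0.5, 1.2, 0.2, 0.1, 0.6, 9.7, 20.8] 9.2583
(array([679.9, -10.6,  21.9,  67.7,  88.3]), [[645.7999877929688, -20.5], [713.4000244140625, -22.5], [714.0999755859375, -0.6000000238418579], [646.4000244140625, 1.399999976158142]])
```

View pics/t1.png

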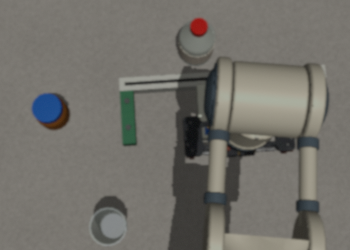

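The arm hides the stirrer in this view. The reaction rose at the expected rail position (finger at x=-111 mm, so the stirrer's front face is at -100), which means it sits on the rail. The bottle, jar and beaker are unmoved. Next is the push along the rail from the right.

Run:
```python
from h import *
z=.197
line(-.135,-.1715,z,.08); line(-.135,-.27,z,.15); line(-.052,-.27,z,.12)
line(-.052,-.240,z,.06)
f0=r.sense()["contact_force"].copy()
line(-.052,-.128,z,.05); print((r.sense()["contact_force"]-f0).round(1))
push(-.052,-.128,z,1,13,.024,.002,.04)
s=r.sense()["tcp_pos"]; b=br(s)/1000
line(b[0],b[1]-.03,z,.08)
line(b[0]-.10,b[1]-.03,z,.15); line(b[0]-.10,-.26,z,.2)
q=r.snapshot("top"); w=r.snapshot("side"); print(r.sense()["clock"])
import pickle; pickle.dump((q,w),open("s1.pkl","wb"))
cv2.imwrite("pics/t2.png",cv2.resize(q["frame"][100:350,150:500,::-1],None,fx=2,fy=2)); cv2.imwrite("pics/w2.png",w["frame"][...,::-1])
```

```text
[ 0.2 -1.9  0.8]
push 1 [ -51.8 -107.2] [-1.6, -0.5, -2.4, -1.7, 0.1, -1.6, -0.4, -1.2, -1.8, 2.7, 7.6, 12.7] 17.475
19.725
```

View pics/t2.png

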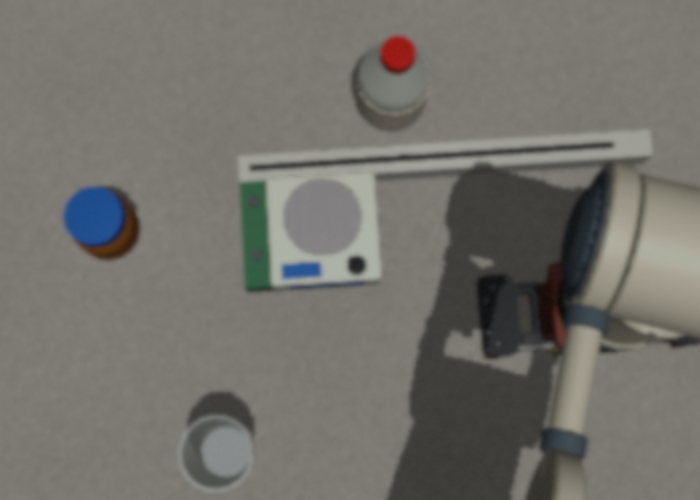

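View pics/w2.png

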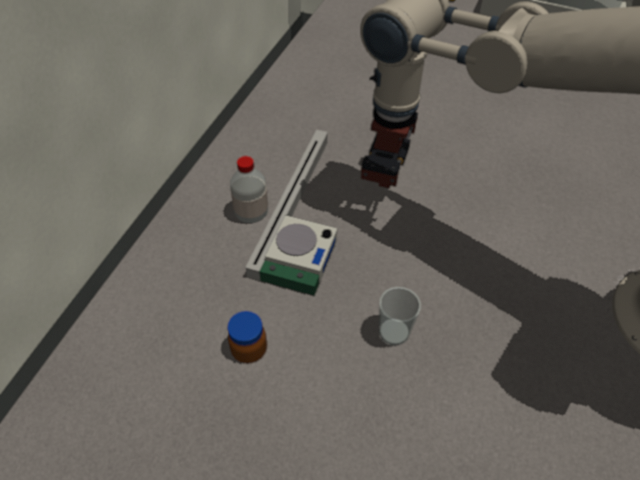

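The stirrer sits in the corner in both views, at about (322,230) in the enlarged crop, with the display toward the robot and the other things untouched. I'll do one more seating push from the front, another from the side, then measure.

Run:
```python
from h import *
z=.197
line(-.15,-.20,z,.15); line(-.15,-.052,z,.15); line(-.116,-.052,z,.06)
push(-.116,-.052,z,0,14,.014,.002,.04)
line(-.15,-.052,z,.08); line(-.15,-.15,z,.15); line(-.05,-.15,z,.15); line(-.05,-.116,z,.06)
push(-.05,-.116,z,1,14,.014,.002,.04)
line(-.05,-.15,z,.08); line(-.15,-.26,z,.2); line(-.15,-.33,.30,.2)
q=r.snapshot("top"); print(r.sense()["clock"])
f=q["frame"].astype(int); hsv=cv2.cvtColor(q["frame"],cv2.COLOR_RGB2HSV)
g=blob((hsv[...,0]>60)&(hsv[...,0]<90)&(hsv[...,1]>90),(279,218)); print("green",rect(q,g,.03)[0])
# sub-region of stirrer: disc centre and bright top minus rail rows
cv2.imwrite("pics/t3.png",cv2.resize(q["frame"][170:260,255:355,::-1],None,fx=6,fy=6,interpolation=cv2.INTER_CUBIC))
b=(f.min(2)>135).astype(np.uint8); ij=np.argwhere(b)[:,::-1]; P=cast(q,ij,.042)
k=np.array([br(p) for p in P]); sel=(k[:,0]<-8)&(k[:,0]>-130)&(k[:,1]>-130)&(k[:,1]<20)
k=k[sel]; print("lo/hi",k.min(0),k.max(0))
for lo in(-90,-70,-50,-30,-15):
    t=k[abs(k[:,0]-lo)<6]; print("x",lo,"y right/left",t[:,1].min(),t[:,1].max())
for y in(-90,-70,-50,-30,-10):
    t=k[abs(k[:,1]-y)<6]; print("y",y,"front x",t[:,0].min() if len(t) else None)
```

```text
push 0 [-110.4  -51.9] [-0.5, 1.1, 10.0, 19.6] 23.125
push 1 [ -50.  -106.6] [-0.5, -0.6, -0.9, 2.7, 8.9, 13.6, 19.5] 27.8833
30.35
green [642.8 166.5 100.   21.5   3.5]
lo/hi [-100.9  -99.9] [-8.1 -0.4]
x -90 y right/left -99.9 -1.6
x -70 y right/left -99.5 -0.8
x -50 y right/left -99.1 -0.5
x -30 y right/left -99.7 -1.0
x -15 y right/left -99.5 -0.4
y -90 front x -100.1
y -70 front x -100.7
y -50 front x -100.8
y -30 front x -100.0
y -10 front x -100.6
```

View pics/t3.png

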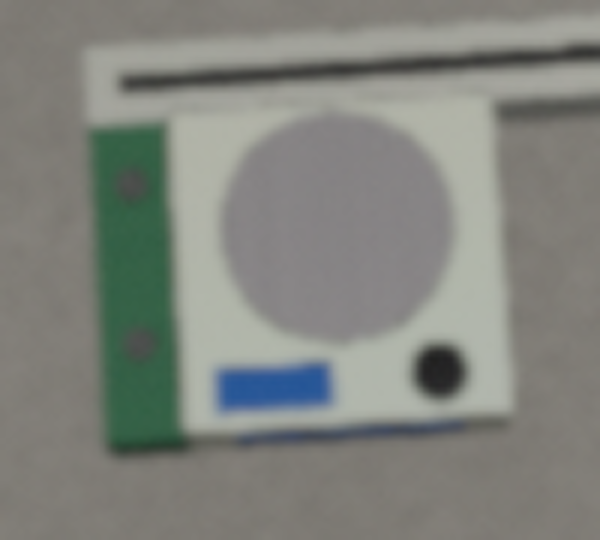

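The stirrer is flat against the rail and the stop with no gap, spanning (166–515, 100–435) in the crop. It measures x from -100 to 0 and y from -100 to 0 mm in the bracket frame, and the hand is clear.

```bash
python3 -c "
from station import r
r.wait(0.3); print(r.sense()['contact_force'].round(1)); print(r.hand_in())"
```

```text
[0.8 0.8 0.5]
the job is handed in; nothing more can be done
None
```

The stirrer is seated in the bracket corner, within about 1 mm of home by the camera, with its display facing the robot; the bottle, beaker and jar were left alone, the hand is clear, and the job is handed in at about 31 s.

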